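# Index the sample vial under the reader's light hood

### The arm

A 6-joint arm with a two-finger parallel gripper is mounted at the origin on a cart in front of the work surface, level with it; the furniture and walls round the work are solid. World frame = base frame: x ahead of the robot, y to its left, z up, the work surface at z = 0. Lengths are in m, angles in rad, forces in N, time in s.
With the tool pointing down it reaches from about 0.35 to 0.975 m from the base axis. Payload 7.1 kg.
Tool frame: the origin (TCP) lies at the very end of the fingers, on their centre line; the grasp point (between the pads) lies 19 mm behind it; z points along the fingers, y is the line along which they close (so a half turn about z gives the same grasp; the last joint's range is limited). The gripper opens to 88 mm and grips with 3 to 60 N. Pads are 20 mm wide; open, the fingers measure 115 mm over their backs; the gripper's body (75 mm by 178 mm) begins 61 mm behind the grasp point.
Start: joints at [1.137, 0.423, 1.63, -0, 1.089, -0.019], TCP at [0.252, 0.572, 0.223] pointing down, gripper open.
Joint ranges: [-3, 3], [-0.9, 2.11], [0.09, 2.58], [-1.31, 4.45], [0.11, 2.69], [-2.54, 2.54]. Speed limits (rad/s): [2.39, 2.39, 3.01, 3.14, 3.14, 3.14].

### API

Orientations are given as [roll, pitch, yaw] about the fixed x, y, z axes, in that order (R = Rz(yaw) Ry(pitch) Rx(roll)).
In Python, from plant import * gives the robot as it stands. The module is installed in compiled form; this text tells all that it offers.
- The arm moves only by the tool jog_arm, never from a script. Its argument "increments" is text: rows parted by semicolons, each of 7 numbers parted by spaces: the closure, from 0 (fully open) to 1 (shut), then the shift along the tool's x, y, z normalised to -1 to 1, where 1 is 0.5 m, then the turn, a rotation vector about the tool's x, y, z normalised to -1 to 1, where 1 is 45 degrees. In form: hand tx ty tz rx ry rz; .... A call has 1 to 20 rows; each row shifts and turns the commanded pose from where the row before left it, along the tool's axes as they then stand; what a row does not reach is not made up. A row lasts 1/12 s, in which the tool goes at most 41.7 mm and 7.16 degrees, less where a joint would pass 70% of its speed; a pose out of reach is approached as far as the arm can. A call with a number of a shift or a turn outside -1 to 1 is refused whole. A call with a gripper value outside its range is refused whole. The fingers move at their own pace and stop on an object; the grip force is fixed at half the most. Time passes only in rows, so rows that do not move let the fingers close. It gives the time, the measured TCP pose, the force, the opening and the grip force at its end, in the units of the state.
- observe(): the state, without advancing time (a new reading comes with each control period).
- camera(name): name is "scene" or "top" or "wrist"; returns (picture, depth): 480x640x3 uint8, red, green, blue; 480x640 float32, m along the optical axis (not along the pixel's ray), 0 where there is no reading.
- camera_info(name): a dict with "intrinsics" (3x3 intrinsics, pixels), "rvec" (rotation vector, rad) and "tvec" (3), from world to camera coordinates, as OpenCV has them. Camera axes: x right, y down, z forward; pixel columns grow to the right and rows downward; lengths in m; the calibration is good to about 2 mm. A picture is of the moment at which its call begins: read the wrist's pose just before it. camera_info takes no time and is no camera call; for the wrist camera it gives the pose at the moment of the call.
- job_done(): hands the job in; it is judged then, once.
The state is a dict: "time_s": time; "joint_positions": joint angles; "qd": joint speeds; "joint_efforts": joint torques, N m; "eef_pos": TCP position; "orientation": TCP orientation; "contact_force": force on the tool from outside, world axes, zero at the start; "ft_torque": the same for the moment, N m; "finger_gap": finger opening in m; "grip_force": force on a finger pad.
Only numpy, scipy, OpenCV 4.12 (cv2) and the standard library are available. Lean on these libraries where they do the work, as an engineer would, in place of code of your own. Each camera call takes 0.05 s, during which the arm holds its last target. There are 200 camera calls.

### The job

Get the sample vial ready to be read: push the black thumb tabs on the rim of the reader's turret with the fingertips until the vial stands under the raised light hood with the turret at rest in its click, and then press the hood down over it as far as it goes and leave it down. Only push and press: do not touch or lift the vial or the plugs beside it, never force the hood down on the vial's cap, and leave everything else on the bench where it is.

Things in the scene. Friction and masses are not known exactly. Their poses are not given: they have to be found in the camera images.
- reader: low white bench vial reader, fixed, about 205 mm along x by 225 along y. Origin: on the table right under its turret's axis; x horizontal from that axis towards the hood (away from the robot, within 0.25 rad of world +x), z up. Deck 24 mm high, reaching 86 mm from the axis to -x and 88 mm to +y; on the -y side a control pod with display, y -84 to -136 mm, 36 mm high (keys 39 mm)
- turret_axis (a point): on the turret's axis at the top of its disc, 38 mm above the table. Disc of radius 52 mm, 33 to 38 mm high, with six cups (outer radius 12 mm, rims at height 55 mm) centred 38 mm from the axis, 60 degrees apart. At rest in a click one cup stands right under the hood, in direction +x of the reader
- tab_1 (a point): on one of six alike black thumb tabs, 66 mm from the axis, height 44 mm; turns with the turret. The tabs stick straight out of the rim midway between the cups: upright fins 6 mm thick, 49 to 76 mm from the axis, 33 to 54 mm high. In any click they stand at 30, 90, 150, 210, 270, 330 degrees round from the reader's +x (150 and 210 are nearest the robot), with 59 mm of room between
- turret (a joint): turret angle in rad, 0 at the start, positive anticlockwise from above, free both ways over any number of clicks. It clicks every 60 degrees: a sprung roller holds it and a tab takes about 2 to 4 N to push; once a little more than half a step (30 degrees) past a click, the roller draws it on to the next one and stops it there
- sample_vial: screw-cap glass vial, 15 mm across, 41 mm high, blue cap; the only vial on the turret, in one of the five cups that are not under the hood. Origin: centre of its foot, 40 mm above the table; z up. It projects 26 mm above its cup (top at height 81 mm) and has about 1 mm of play in it
- read_point (a point): reading position: the floor of the cup under the hood, 38 mm from the turret axis along the reader's +x, 40 mm above the table. The vial's origin has to come here
- hood (a joint): how far the light hood is pressed down, in m: 0 (up; starts at 0 to 0.004) to 0.034 (fully down on its stop). It slides straight down its post and stays where it is left: about 3 N to press it, plus light damping
- hood_top (a point): centre of the flat round thumb pad (38 mm across) on top of the black light hood; height 139 mm with the hood up, 105 mm fully down. The hood is a tube 33 mm across with a 23 mm bore, open below: up, its lower rim is 90 mm above the table (at least 5 mm clear of the vial); down, it covers the vial
- post_top (a point): top of the hood's fixed post, 138 mm above the table, 92 mm from the turret axis along the reader's +x, 18 mm across; it rises from a grey detector block (x 80 to 120 mm, y -44 to 44 mm, 69 mm high). An arm 14 mm wide joins hood and post
- plug_a: black plastic blanking plug with its peg in a turret pocket; flange 23 mm across, 5 mm thick, resting on the cup's rim at height 55 mm; top of its knob 12 mm above the rim. Origin: centre of the peg's foot, 42 mm above the table; z up. Stays in its pocket
- plug_b: black plastic blanking plug with its peg in a turret pocket; flange 23 mm across, 5 mm thick, resting on the cup's rim at height 55 mm; top of its knob 12 mm above the rim. Origin: centre of the peg's foot, 42 mm above the table; z up. Stays in its pocket
- plug_c: black plastic blanking plug with its peg in a turret pocket; flange 23 mm across, 5 mm thick, resting on the cup's rim at height 55 mm; top of its knob 12 mm above the rim. Origin: centre of the peg's foot, 42 mm above the table; z up. Stays in its pocket
- plug_d: black plastic blanking plug with its peg in a turret pocket; flange 23 mm across, 5 mm thick, resting on the cup's rim at height 55 mm; top of its knob 12 mm above the rim. Origin: centre of the peg's foot, 42 mm above the table; z up. Stays in its pocket
- bottle_100_a: small screw-cap bottle, 56 mm across, 91 mm high, to the left; origin under its centre. Leave alone
- bottle_100_b: the same kind of bottle, to the right; origin under its centre. Leave alone
- erlenmeyer: conical glass flask, 64 mm across, 102 mm high, to the right; origin under its centre. Leave alone
- wipe_pad: pad of white wipes, 62x102x11 mm, front right; origin under its centre. Leave alone
- cap_blue_a: spare bottle cap, 46 mm across, 24 mm high, left of the reader; origin under its centre. Leave alone
- column_a: white silica column lying on the bench, 30x112x30 mm, to the left; origin under its centre. Leave alone
- marker_black: felt marker lying on the bench, 15x137x17 mm, front left; origin under its centre. Leave alone

How it is judged:
On the way, in this order (a step that is already met when the one before it is completed fails the run):
1. the vial stands under the hood, turret at rest in its click, hood still up (horizontal distance between sample_vial and read_point below 0.0035 m and value of joint hood below 0.008 m and velocity of joint turret between -0.1 and 0.1 rad/s), for 0.2 s.
2. the hood is pressed fully down over the vial (horizontal distance between sample_vial and read_point below 0.0035 m and value of joint hood above 0.031 m), for 0.2 s.
At the end, for the whole second after the job is handed in: the vial stands upright on the floor of its cup within 3.5 mm of the reading position, the hood is down to within 3 mm of its stop, the turret is at rest and the four plugs sit in their pockets (all of step 2 and z of sample_vial in the frame of reader below 0.043 m and angle between sample_vial's own z axis and vertical below 0.12 rad and linear speed of sample_vial below 0.02 m/s and velocity of joint turret between -0.05 and 0.05 rad/s and z of each of plug_a, plug_b, plug_c, plug_d in the frame of reader below 0.046 m); the robot touches nothing.
It fails at once if the vial is lifted out of its pocket or tipped (z of sample_vial in the frame of reader above 0.048 m or angle between sample_vial's own z axis and vertical above 0.25 rad).
It fails at once if the robot pushes or grips the vial or a plug instead of the tabs (contact force between any of the arm, the fingers and sample_vial above 1.5 N or contact force between any of the arm, the fingers and plug_a above 1.5 N or contact force between any of the arm, the fingers and plug_b above 1.5 N or contact force between any of the arm, the fingers and plug_c above 1.5 N or contact force between any of the arm, the fingers and plug_d above 1.5 N).
It fails at once if the vial is crushed (for instance the hood is forced down on its cap) (contact force between sample_vial and anything else above 12 N).
It fails at once if a blanking plug is lifted out of its pocket (z of any of plug_a, plug_b, plug_c, plug_d in the frame of reader above 0.05 m).
It fails at once if something else on the bench is moved by more than 20 mm (distance of any of bottle_100_a, bottle_100_b, erlenmeyer, wipe_pad, cap_blue_a, column_a, marker_black from where it was at the start of the episode above 0.02 m).
It also fails if it takes over 54 s, if anything falls off the work surface, if the arm or the gripper's body presses on something with over 40 N, if the wrist force passes 120 N, or if a joint passes its speed limit or range.

## Working session

There is one attempt and no reset: what is moved stays moved. The work goes in short steps, Python scripts to look and compute and a tool call to move; the robot and the scene stay as the last step left them, time stands still between calls to the robot, and variables do not carry over. Pictures are saved under pics/ and viewed, at most 10 in all, crops included, and the job is handed in when it is done.

Besides the shell and the picture viewer there is one more tool, called after ">>>" in YAML: its name, and indented under it one key for each argument. jog_arm: Moves the arm, as the interface text tells. Scaled input: -1 to 1 covers 0.5 m each way for a shift and 45 degrees each way for a turn. Its arguments: {"type":"object","properties":{"increments":{"type":"string"}},"required":["increments"]}

```bash
mkdir -p pics
cat > h.py <<'E'
from plant import *
import numpy as np, cv2
def cam(n):
    i=camera_info(n); R=cv2.Rodrigues(np.array(i["rvec"],float))[0]
    return np.array(i["intrinsics"],float),R,np.array(i["tvec"],float).ravel()
def ray_z(n,u,v,z):
    K,R,t=cam(n); d=R.T@np.linalg.inv(K)@[u,v,1]; c=-R.T@t
    return c+d*(z-c[2])/d[2]
def proj(n,p):
    K,R,t=cam(n); q=K@(R@np.array(p)+t); return q[:2]/q[2]
def snap(n,f):
    p,d=camera(n); cv2.imwrite(f"pics/{f}.png",p[:,:,::-1]); np.save(f"pics/{f}.npy",d); return p,d
E
python3 - <<'E'
from h import *
for n in("scene","top"):
    snap(n,n+"0"); K,R,t=cam(n); print(n,K[0,0],-R.T@t,R[2])
print(observe())
E
```

```text
scene 615.3204264322565 [0.34350656 1.10080347 1.17893479] [ 0.09155757 -0.71784613 -0.69015516]
top 478.50712093005325 [0.24630069 0.05720983 1.49131988] [ 0.18207945 -0.0581774  -0.98156124]
{'time_s': 0.1, 'joint_positions': array([ 1.13701290e+00,  4.23756273e-01,  1.63060236e+00, -3.20614307e-05,
        1.08860705e+00, -1.90258605e-02]), 'qd': array([ 0.00050792, -0.001463  , -0.00261849,  0.00158459, -0.0016368 ,
       -0.00025136]), 'joint_efforts': array([ 1.71332663e-04, -5.45616317e+01, -2.74328274e+01,  6.45656465e-02,
        1.87725556e-02,  2.44051785e-05]), 'eef_pos': array([0.25164357, 0.57155403, 0.22198893]), 'orientation': array([-3.14021933e+00,  2.25874491e-06,  2.72684997e+00]), 'contact_force': array([-0.3581142 ,  0.62631161,  0.04887093]), 'ft_torque': array([ 0.02471258,  0.0463421 , -0.0245607 ]), 'grip_force': 0.0, 'finger_gap': 0.0879032890176219}
```

View pics/top0.png

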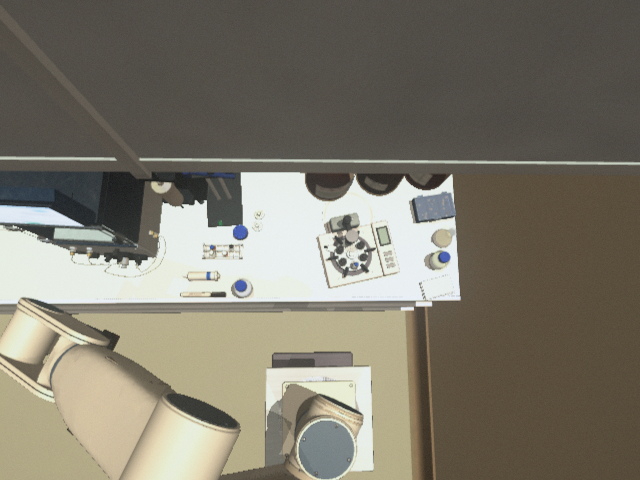

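View pics/scene0.png

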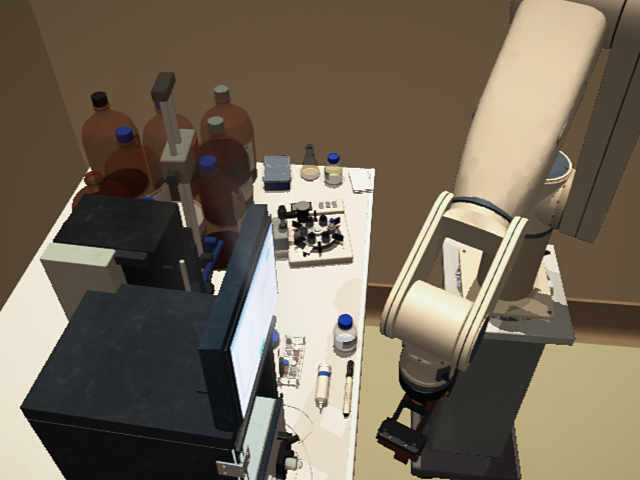

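The top view shows the reader at about (355,253) with the hood at about (350,235). The scene view shows it at about (318,235). Next I'll enlarge both.

Run:
```python
from h import *
a=cv2.imread("pics/top0.png")[205:295,305:410]; a=cv2.resize(a,None,fx=5.6,fy=5.6,interpolation=cv2.INTER_CUBIC); cv2.imwrite("pics/c1.png",a)
a=cv2.imread("pics/scene0.png")[190:275,265:365]; a=cv2.resize(a,None,fx=6,fy=6,interpolation=cv2.INTER_CUBIC); cv2.imwrite("pics/c2.png",a)
```

```text
(no output)
```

View pics/c1.png

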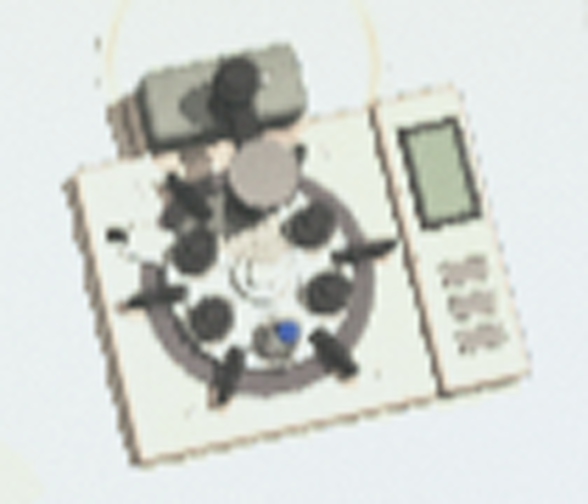

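View pics/c2.png

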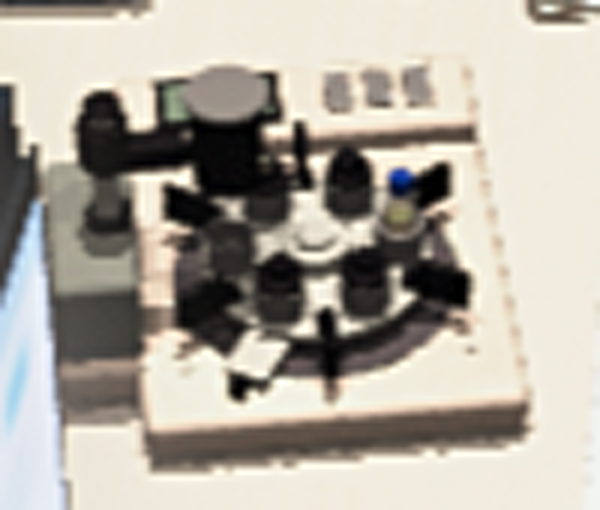

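```bash
cat > fit.py <<'E'
from h import *
from scipy.optimize import least_squares
t=lambda a,r=.076,z=.054:(r*np.cos(np.radians(a)),r*np.sin(np.radians(a)),z)
T=[((287,331),(-.038,0,.081)),((395,245),t(270)),((122,300),t(90)),((222,400),t(150,z=.045)),((350,372),t(210,z=.045)),
 ((266,174),(.038,0,.137)),((238,78),(.092,0,.138)),((137,462),(-.086,.088,.024)),((525,375),(-.086,-.136,.036))]
S=[((402,176),(-.038,0,.081)),((227,93),(.038,0,.137)),((102,98),(.092,0,.138)),((527,405),(-.086,.088,.024)),((327,312),t(90,.07,.054)),((448,168),t(210)),((468,280),t(150))]
def w(p,q): c,s=np.cos(p[2]),np.sin(p[2]); return np.array([p[0]+c*q[0]-s*q[1],p[1]+s*q[0]+c*q[1],q[2]])
def res(p,L,n,o,f):
    return np.concatenate([(proj(n,w(p,q))-(np.array(o)+np.array(m)/f)) for m,q in L])
fs=lambda p:np.concatenate([res(p,T,"top",(305,205),5.6),res(p,S,"scene",(265,190),6)])
for nm,f in(("top",lambda p:res(p,T,"top",(305,205),5.6)),("scene",lambda p:res(p,S,"scene",(265,190),6)),("both",fs)):
    r=least_squares(f,[.55,-.1,0],loss="soft_l1",max_nfev=60); print(nm,r.x.round(4),f(r.x).reshape(-1,2).round(1).tolist())
E
python3 fit.py
```

```text
top [ 0.49   -0.1052  0.2068] [[-0.8, -0.1], [0.0, -0.5], [0.7, -0.1], [-0.5, 0.8], [0.7, 0.5], [-0.7, -0.2], [0.1, -0.8], [-0.3, 0.3], [1.1, 0.1]]
scene [ 0.4895 -0.0988  0.18  ] [[-0.3, 0.4], [-0.3, -0.2], [-0.4, -0.2], [-0.0, -0.2], [-0.1, 4.2], [0.9, -0.8], [0.4, -0.3]]
both [ 0.4902 -0.1037  0.1994] [[-1.4, -0.1], [-0.4, -0.4], [0.1, -0.4], [-1.2, 0.6], [0.1, 0.6], [-1.2, -0.3], [-0.2, -0.9], [-1.1, 0.1], [0.5, 0.4], [-0.4, -1.0], [-0.3, -1.2], [-0.3, -0.9], [0.4, -2.0], [0.4, 2.9], [0.5, -2.3], [0.5, -2.0]]
```

```bash
cat >> h.py <<'E'
from scipy.spatial.transform import Rotation as Ro
P=np.array([.4905,-.104,.2]) # reader x,y,yaw
def rd(r,th,z):
    a=P[2]+np.radians(th); return np.array([P[0]+r*np.cos(a),P[1]+r*np.sin(a),z]), a-np.pi
def to(pos,yaw):
    s=observe(); R=Ro.from_euler("xyz",s["orientation"]); G=Ro.from_euler("xyz",[np.pi,0,yaw])
    d=R.inv().apply(np.array(pos)-s["eef_pos"])/.5; w=(R.inv()*G).as_rotvec()/(np.pi/4)
    print("t",s["time_s"],"shift units total",d.round(4),"turn units",w.round(4), "first rotated? shift in target axes",G.inv().apply(np.array(pos)-s["eef_pos"]).round(4)/.5)
E
python3 - <<'E'
from h import *
K,R,t=cam("wrist"); s=observe(); c=-R.T@t; Rt=Ro.from_euler("xyz",s["orientation"])
print("cam in tool",Rt.inv().apply(c-s["eef_pos"]),"axis in tool",Rt.inv().apply(R[2]),"img right",Rt.inv().apply(R[0]))
for n in("scene","top"):
    d=np.load(f"pics/{n}0.npy"); K,R,t=cam(n); v,u=np.mgrid[:480,:640]
    X=(np.c_[u.ravel(),v.ravel(),np.ones(u.size)]@np.linalg.inv(K).T*d.reshape(-1,1)-t)@R; X=X[d.ravel()>0]
    for y0 in np.arange(-.3,.7,.1):
        m=(X[:,1]>y0)&(X[:,1]<y0+.1); print(n,round(y0,1),[round(float(X[m&(X[:,0]>x)&(X[:,0]<x+.1),2].max(initial=-1)),2) for x in(.2,.3,.4,.5,.6,.7)])
p,y=rd(.067,160,.22); print(p,y); to(p,y)
E
```

```text
cam in tool [ 0.08081377  0.00075979 -0.16134877] axis in tool [-2.88494504e-01  4.52814244e-05  9.57481550e-01] img right [-8.40041060e-04  9.99999602e-01 -3.00401230e-04]
scene -0.3 [-0.77, 0.0, 0.04, 0.04, 0.22, 0.32]
scene -0.2 [-0.77, 0.01, 0.08, 0.14, 0.23, 0.32]
scene -0.1 [-0.77, 0.03, 0.07, 0.14, 0.24, 0.32]
scene 0.0 [-0.77, 0.01, 0.01, 0.02, 0.23, 0.25]
scene 0.1 [-0.77, 0.0, 0.01, 0.01, -1.0, 0.0]
scene 0.2 [-1.0, 0.09, 0.09, 0.05, 0.71, -1.0]
scene 0.3 [0.75, 0.02, 0.05, 0.05, 0.71, 0.52]
scene 0.4 [0.7, 0.02, 0.65, 0.65, 0.52, 0.52]
scene 0.5 [0.61, 0.59, 0.65, 0.65, 0.46, 0.52]
scene 0.6 [0.58, 0.35, 0.65, 0.65, 0.46, 0.46]
top -0.3 [-0.76, 0.01, 0.05, 0.05, 0.22, 0.19]
top -0.2 [-0.76, 1.29, 0.09, 0.14, 0.21, 0.19]
top -0.1 [-0.76, 1.39, 0.07, 0.15, 0.23, 0.19]
top 0.0 [-0.76, 1.39, 0.01, 0.01, 0.21, 0.18]
top 0.1 [-0.76, 1.38, 0.01, 0.02, 0.02, 0.01]
top 0.2 [-0.76, 1.26, 0.1, 0.05, 0.32, 0.03]
top 0.3 [0.75, 0.03, 0.05, 0.05, 0.34, 0.14]
top 0.4 [0.7, 0.02, 0.65, 0.65, 0.46, -1.0]
top 0.5 [0.61, 0.59, 0.65, 0.65, 0.46, -1.0]
top 0.6 [0.57, 0.32, 0.61, 0.46, 0.46, -1.0]
[ 0.42424301 -0.09404953  0.22      ] -0.14906585039886577
t 0.1 shift units total [-0.8523 -1.0792  0.0055] turn units [-3.0000e-04  2.5000e-03  3.6617e+00] first rotated? shift in target axes [0.539  1.2652 0.004 ]
```

>>> jog_arm:
  increments: "1 -.0426 -.054 0 0 0 0;1 -.0426 -.054 0 0 0 0;1 -.0426 -.054 0 0 0 0;1 -.0426 -.054 0 0 0 0;1 -.0426 -.054 0 0 0 0;1 -.0426 -.054 0 0 0 0;1 -.0426 -.054 0 0 0 0;1 -.0426 -.054 0 0 0 0;1 -.0426 -.054 0 0 0 0;1 -.0426 -.054 0 0 0 0;1 -.0426 -.054 0 0 0 0;1 -.0426 -.054 0 0 0 0;1 -.0426 -.054 0 0 0 0;1 -.0426 -.054 0 0 0 0;1 -.0426 -.054 0 0 0 0;1 -.0426 -.054 0 0 0 0;1 -.0426 -.054 0 0 0 0;1 -.0426 -.054 0 0 0 0;1 -.0426 -.054 0 0 0 0;1 -.0426 -.054 0 0 0 0"

```text
time_s: 1.77
eef_pos: [0.424, -0.0956, 0.2226]
orientation: [3.142, -0.0, 2.727]
contact_force: [0.2, 1.0, 0.6]
finger_gap: 0.0001
grip_force: 0.0
```

>>> jog_arm:
  increments: "1 0 0 0 0 0 .155;1 0 0 0 0 0 .155;1 0 0 0 0 0 .155;1 0 0 0 0 0 .155;1 0 0 0 0 0 .155;1 0 0 0 0 0 .155;1 0 0 0 0 0 .155;1 0 0 0 0 0 .155;1 0 0 0 0 0 .155;1 0 0 0 0 0 .155;1 0 0 0 0 0 .155;1 0 0 0 0 0 .155;1 0 0 0 0 0 .155;1 0 0 0 0 0 .155;1 0 0 0 0 0 .155;1 0 0 0 0 0 .155;1 0 0 0 0 0 .155;1 0 0 0 0 0 .155;1 0 0 0 0 0 .155;1 0 0 0 0 0 .155"

```text
time_s: 3.43
eef_pos: [0.4238, -0.0938, 0.2225]
orientation: [-3.141, 0.0, 0.286]
contact_force: [-0.1, -0.1, -0.2]
finger_gap: 0.0003
grip_force: 0.0
```

Run:
```python
from h import *
p,y=rd(.067,160,.22); to(p,y)
snap("wrist","w1"); K,R,t=cam("wrist"); print(-R.T@t)
s=observe(); print(s["eef_pos"],s["orientation"],s["joint_positions"].round(2))
L={"ax":(.0,0,.038),"vial":(-.038,0,.081),"hood":(.038,0,.137),"post":(.092,0,.138)}
c,q=np.cos(P[2]),np.sin(P[2])
for k,m in L.items(): print(k,proj("wrist",[P[0]+c*m[0]-q*m[1],P[1]+q*m[0]+c*m[1],m[2]]).round(1))
```

```text
t 3.4333 shift units total [0.0007 0.0007 0.0049] turn units [-2.00e-04  7.00e-04  5.54e-01] first rotated? shift in target axes [0.0008 0.0004 0.005 ]
[ 0.49985877 -0.07079261  0.38378439]
[ 0.42385526 -0.09384372  0.22248904] [-3.14134170e+00  4.20265286e-04  2.78683979e-01] [-0.25  0.14  2.03  0.    0.97  1.05]
ax [352.9 128.3]
vial [352.4 186. ]
hood [375.6  65.8]
post [388.7 -49.8]
```

View pics/w1.png

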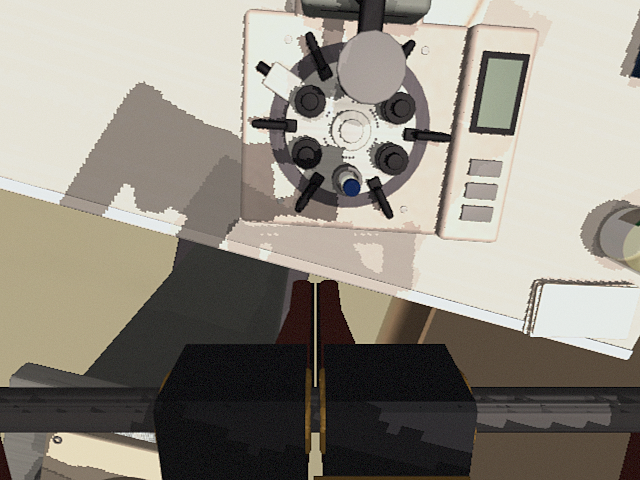

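Wrist view: hub at (352,129), vial cap at (350,186), hood pad at (371,66), tab tips at (253,124), (450,137), (299,210) and (391,217). I'll refine the pose with these.

Run:
```python
from h import *
from scipy.optimize import least_squares
t=lambda a,r=.076,z=.054:(r*np.cos(np.radians(a)),r*np.sin(np.radians(a)),z)
W=[((352,129),(0,0,.041)),((351,186),(-.038,0,.081)),((371.5,66),(.038,0,.137)),((253,124),t(90,z=.05)),((450,137),t(270,z=.05)),((299,210),t(150,z=.045)),((391,217),t(210,z=.045)),
((243,222),(-.086,.088,.024)),((244,10),None)]
W=W[:-1]
def w(p,q): c,s=np.cos(p[2]),np.sin(p[2]); return np.array([p[0]+c*q[0]-s*q[1],p[1]+s*q[0]+c*q[1],q[2]])
f=lambda p:np.concatenate([proj("wrist",w(p,q))-m for m,q in W])
r=least_squares(f,P,loss="soft_l1"); print(r.x.round(4),f(r.x).reshape(-1,2).round(1).tolist())
```

```text
[ 0.4896 -0.1029  0.2161] [[-0.5, 0.2], [0.4, 0.9], [0.5, 0.8], [-0.7, -0.5], [1.9, -0.8], [-0.6, -0.4], [0.3, -1.8], [-2.1, 0.9]]
```

```bash
sed -i 's/^P=.*/P=np.array([.4898,-.1032,.212])/' h.py
python3 - <<'E'
from h import *
p,y=rd(.067,124,.080); print(p,y); to(p,y)
E
```

```text
[ 0.44148522 -0.05678145  0.08      ] -0.7653843811168244
t 3.4833 shift units total [ 0.0544 -0.0615  0.285 ] turn units [-0.0000e+00  7.0000e-04  1.3293e+00] first rotated? shift in target axes [-0.026  -0.0778  0.285 ]
```

>>> jog_arm:
  increments: "1 0 0 0 0 0 .133;1 0 0 0 0 0 .133;1 0 0 0 0 0 .133;1 0 0 0 0 0 .133;1 0 0 0 0 0 .133;1 0 0 0 0 0 .133;1 0 0 0 0 0 .133;1 0 0 0 0 0 .133;1 0 0 0 0 0 .133;1 0 0 0 0 0 .133;1 -.013 -.039 0 0 0 0;1 -.013 -.039 0 0 0 0;1 0 0 .05 0 0 0;1 0 0 .05 0 0 0;1 0 0 .05 0 0 0;1 0 0 .05 0 0 0;1 0 0 .05 0 0 0;1 0 0 .035 0 0 0;1 0 0 0 0 0 0;1 0 0 0 0 0 0"

```text
time_s: 5.15
eef_pos: [0.4405, -0.0564, 0.0796]
orientation: [3.14, 0.002, -0.751]
contact_force: [1.2, -0.0, 1.2]
finger_gap: 0.0003
grip_force: 0.0
```

Run:
```python
from h import *
p,y=rd(.067,124,.080); to(p,y); print(observe()["contact_force"])
snap("wrist","w2")
for a in (90,150):
    for r in(.049,.076):
        q,_=rd(r,a,.054); print(a,r,proj("wrist",q).round(1))
print(proj("wrist",observe()["eef_pos"]))
```

```text
t 5.15 shift units total [ 0.0019 -0.0008 -0.0008] turn units [0.0019 0.0027 0.0186] first rotated? shift in target axes [ 0.0018 -0.0008 -0.0008]
[ 1.23026528 -0.00406644  1.16853482]
90 0.049 [256.5 222.4]
90 0.076 [225.6 267.9]
150 0.049 [363.6 230.9]
150 0.076 [386.1 280.3]
[315.86193285 302.09310332]
```

View pics/w2.png

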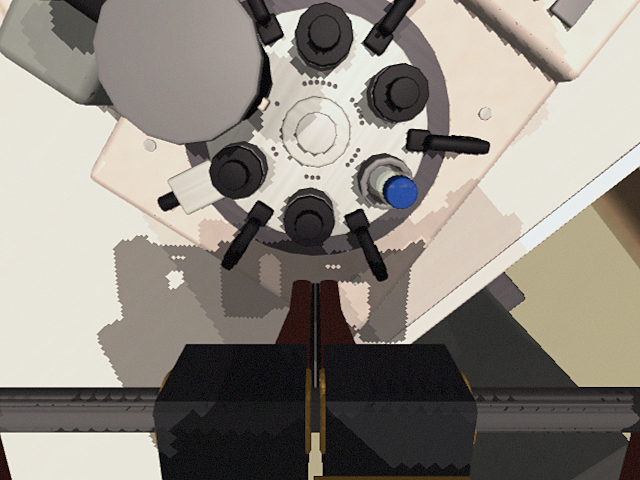

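>>> jog_arm:
  increments: "1 .001 0 .026 0 0 0;1 .001 0 .026 0 0 .0186;1 0 0 .026 0 0 0;1 0 0 0 0 0 0"

```text
time_s: 5.53
eef_pos: [0.442, -0.0573, 0.0411]
orientation: [3.141, 0.0, -0.766]
contact_force: [-1.1, -0.5, -0.4]
finger_gap: 0.0002
grip_force: 0.0
```

>>> jog_arm:
  increments: "1 .00022 .0077 0 0 0 -.0733;1 .00022 .0077 0 0 0 -.0733;1 .00022 .0077 0 0 0 -.0733;1 .00022 .0077 0 0 0 -.0733;1 .00022 .0077 0 0 0 -.0733;1 .00022 .0077 0 0 0 -.0733;1 .00022 .0077 0 0 0 -.0733;1 .00022 .0077 0 0 0 -.0733;1 .00022 .0077 0 0 0 -.0733;1 .00022 .0077 0 0 0 -.0733"

```text
time_s: 6.37
eef_pos: [0.4256, -0.0911, 0.0429]
orientation: [-3.141, -0.003, -0.188]
contact_force: [0.9, 2.3, -1.4]
finger_gap: 0.0007
grip_force: 1.2
```

Run:
```python
from h import *
s=observe(); e=s["eef_pos"]; d=e[:2]-P[:2]; print(s["time_s"],np.hypot(*d),np.degrees(np.arctan2(d[1],d[0])-P[2])%360,(np.degrees(s["orientation"][2]-P[2])+180)%360,e[2],s["contact_force"])
```

```text
6.3667 0.0653166806252061 157.18306460266203 157.09248604009827 0.042876991880160066 [ 0.88029684  2.30042673 -1.41090256]
```

>>> jog_arm:
  increments: "1 0 .0077 0 0 0 -.0733;1 0 .0077 0 0 0 -.0733;1 .00022 .0077 0 0 0 -.0733;1 .00022 .0077 0 0 0 -.0733;1 .00022 .0077 0 0 0 -.0733;1 .00022 .0077 0 0 0 -.0733;1 .00022 .0077 0 0 0 -.0733;1 .00022 .0077 0 0 0 -.0733;1 .00022 .0077 0 0 0 -.0733;1 .00022 .0077 0 0 0 -.0733;1 0 0 0 0 0 0;1 0 0 0 0 0 0"

```text
time_s: 7.37
eef_pos: [0.4288, -0.1291, 0.0425]
orientation: [3.14, -0.002, 0.383]
contact_force: [-0.1, -0.4, -0.2]
finger_gap: 0.0001
grip_force: 0.0
```

Run:
```python
from h import *
s=observe(); e=s["eef_pos"]; d=e[:2]-P[:2]; print(s["time_s"],np.hypot(*d),np.degrees(np.arctan2(d[1],d[0])-P[2])%360,(np.degrees(s["orientation"][2]-P[2])+180)%360,e[2],s["contact_force"])
snap("wrist","w3")
for a in (150,210,270):
    for r in(.049,.076):
        q,_=rd(r,a,.054); print(a,r,proj("wrist",q).round(1))
p,y=rd(.067,124,.080); to(p,y)
```

```text
7.3667 0.06627122907790384 190.83230834366452 189.7777164340274 0.042453799242009524 [-0.08823935 -0.37768321 -0.17648123]
150 0.049 [231.6 248. ]
150 0.076 [189.6 299.4]
210 0.049 [361.8 269. ]
210 0.076 [383.7 329.3]
270 0.049 [455.  168.1]
270 0.076 [529.3 181.1]
t 7.4167 shift units total [ 0.0781 -0.124  -0.0757] turn units [ 3.0000e-04 -2.1000e-03  1.4617e+00] first rotated? shift in target axes [-0.0812 -0.122  -0.0756]
```

View pics/w3.png

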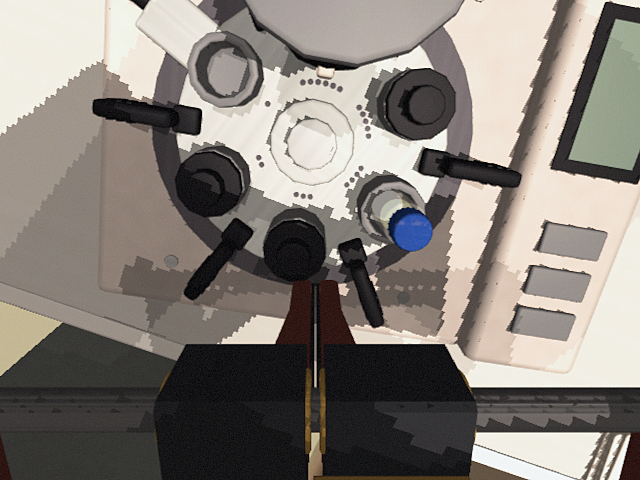

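The turret has moved one click. The tab is now at (352,245)-(376,325) and the vial at 240°, cap at (410,230). Next I'll lift, swing back and repeat.

>>> jog_arm:
  increments: "1 0 0 -.026 0 0 0;1 0 0 -.026 0 0 0;1 0 0 -.026 0 0 0;1 .0009 -.0154 0 0 0 .1462;1 .0009 -.0154 0 0 0 .1462;1 .0009 -.0154 0 0 0 .1462;1 .0009 -.0154 0 0 0 .1462;1 .0009 -.0154 0 0 0 .1462;1 .0009 -.0154 0 0 0 .1462;1 .0009 -.0154 0 0 0 .1462;1 .0009 -.0154 0 0 0 .1462;1 .0009 -.0154 0 0 0 .1462;1 .0009 -.0154 0 0 0 .1462;1 0 0 0 0 0 0;1 0 0 0 0 0 0"

```text
time_s: 8.67
eef_pos: [0.4418, -0.0568, 0.0805]
orientation: [-3.141, -0.0, -0.76]
contact_force: [0.4, 0.0, -0.1]
finger_gap: 0.0005
grip_force: 0.0
```

Back at the start of the push. Next: descend and make the second push.

>>> jog_arm:
  increments: "1 0 0 .026 0 0 0;1 0 0 .026 0 0 0;1 0 0 .026 0 0 0;1 0 0 0 0 0 0;1 0 .0077 0 0 0 -.0733;1 0 .0077 0 0 0 -.0733;1 .00022 .0077 0 0 0 -.0733;1 .00022 .0077 0 0 0 -.0733;1 .00022 .0077 0 0 0 -.0733;1 .00022 .0077 0 0 0 -.0733;1 .00022 .0077 0 0 0 -.0733;1 .00022 .0077 0 0 0 -.0733;1 .00022 .0077 0 0 0 -.0733;1 .00022 .0077 0 0 0 -.0733"

```text
time_s: 9.83
eef_pos: [0.424, -0.0908, 0.0418]
orientation: [-3.141, -0.0, -0.183]
contact_force: [0.8, 2.8, -1.6]
finger_gap: 0.0002
grip_force: 1.1
```

>>> jog_arm:
  increments: "1 0 .0077 0 0 0 -.0733;1 0 .0077 0 0 0 -.0733;1 .00022 .0077 0 0 0 -.0733;1 .00022 .0077 0 0 0 -.0733;1 .00022 .0077 0 0 0 -.0733;1 .00022 .0077 0 0 0 -.0733;1 .00022 .0077 0 0 0 -.0733;1 .00022 .0077 0 0 0 -.0733;1 .00022 .0077 0 0 0 -.0733;1 .00022 .0077 0 0 0 -.0733;1 0 0 0 0 0 0;1 0 0 0 0 0 0"

```text
time_s: 10.83
eef_pos: [0.4277, -0.1287, 0.0417]
orientation: [3.141, -0.0, 0.386]
contact_force: [0.6, -0.4, 0.1]
finger_gap: 0.0002
grip_force: 0.0
```

>>> jog_arm:
  increments: "1 0 0 -.026 0 0 0;1 0 0 -.026 0 0 0;1 0 0 -.026 0 0 0;1 .0009 -.0154 0 0 0 .1462;1 .0009 -.0154 0 0 0 .1462;1 .0009 -.0154 0 0 0 .1462;1 .0009 -.0154 0 0 0 .1462;1 .0009 -.0154 0 0 0 .1462;1 .0009 -.0154 0 0 0 .1462;1 .0009 -.0154 0 0 0 .1462;1 .0009 -.0154 0 0 0 .1462;1 .0009 -.0154 0 0 0 .1462;1 .0009 -.0154 0 0 0 .1462;1 0 0 0 0 0 0;1 0 0 0 0 0 0"

```text
time_s: 12.08
eef_pos: [0.4412, -0.0565, 0.0803]
orientation: [3.141, 0.0, -0.757]
contact_force: [0.5, -0.8, -0.1]
finger_gap: 0.0006
grip_force: 0.0
```

Run:
```python
from h import *
p,y=rd(.067,124,.080); to(p,y)
snap("wrist","w4")
```

```text
t 12.0833 shift units total [0.0009 0.     0.0006] turn units [0.0001 0.0001 0.0107] first rotated? shift in target axes [ 0.001  -0.      0.0006]
```

View pics/w4.png

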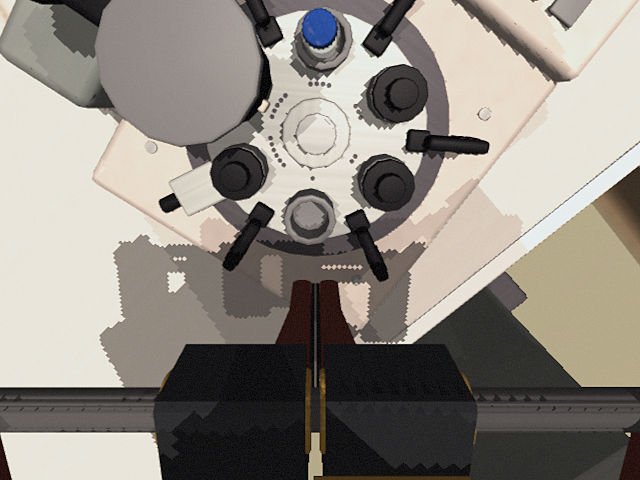

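The vial (cap at (320,28)) is now one click from the hood, and the tabs are back at their rest positions. Third push next.

>>> jog_arm:
  increments: "1 0 0 .026 0 0 0;1 0 0 .026 0 0 0;1 0 0 .026 0 0 0;1 0 0 0 0 0 0;1 0 .0077 0 0 0 -.0733;1 0 .0077 0 0 0 -.0733;1 .00022 .0077 0 0 0 -.0733;1 .00022 .0077 0 0 0 -.0733;1 .00022 .0077 0 0 0 -.0733;1 .00022 .0077 0 0 0 -.0733;1 .00022 .0077 0 0 0 -.0733;1 .00022 .0077 0 0 0 -.0733;1 .00022 .0077 0 0 0 -.0733;1 .00022 .0077 0 0 0 -.0733"

```text
time_s: 13.3
eef_pos: [0.4235, -0.0905, 0.0417]
orientation: [-3.141, 0.0, -0.181]
contact_force: [0.8, 2.0, -1.0]
finger_gap: 0.0005
grip_force: 1.2
```

>>> jog_arm:
  increments: "1 0 .0077 0 0 0 -.0733;1 0 .0077 0 0 0 -.0733;1 .00022 .0077 0 0 0 -.0733;1 .00022 .0077 0 0 0 -.0733;1 .00022 .0077 0 0 0 -.0733;1 .00022 .0077 0 0 0 -.0733;1 .00022 .0077 0 0 0 -.0733;1 .00022 .0077 0 0 0 -.0733;1 .00022 .0077 0 0 0 -.0733;1 .00022 .0077 0 0 0 -.0733;1 0 0 0 0 0 0;1 0 0 0 0 0 0"

```text
time_s: 14.3
eef_pos: [0.4275, -0.1284, 0.0416]
orientation: [3.141, -0.0, 0.389]
contact_force: [-0.1, -0.3, -0.0]
finger_gap: 0.0007
grip_force: 0.0
```

>>> jog_arm:
  increments: "1 0 0 -.026 0 0 0;1 0 0 -.026 0 0 0;1 0 0 -.05 0 0 0;1 0 0 -.05 0 0 0;1 0 0 -.05 0 0 0;1 0 0 -.05 0 0 0;1 0 0 -.05 0 0 0;1 0 0 0 0 0 0;1 0 0 0 0 0 0"

```text
time_s: 15.05
eef_pos: [0.4281, -0.1282, 0.1935]
orientation: [3.14, -0.002, 0.39]
contact_force: [1.0, 0.4, -0.7]
finger_gap: 0.0004
grip_force: 0.0
```

Run:
```python
from h import *
snap("wrist","w5"); snap("scene","s5")
a=cv2.imread("pics/scene0.png")
b=cv2.resize(cv2.imread("pics/s5.png")[180:285,255:375],(412,360),interpolation=cv2.INTER_CUBIC)
c=cv2.resize(cv2.imread("pics/w5.png")[0:360,150:530],(380,360)); cv2.imwrite("pics/c5.png",np.hstack([c,b]))
for n in("scene","top"):
    d=np.load(f"pics/{n}0.npy"); K,R,t=cam(n); v,u=np.mgrid[:480,:640]
    X=(np.c_[u.ravel(),v.ravel(),np.ones(u.size)]@np.linalg.inv(K).T*d.reshape(-1,1)-t)@R; X=X[d.ravel()>0]
    for y0 in np.arange(-.25,.1,.05):
        m=(X[:,1]>y0)&(X[:,1]<y0+.05); print(n,round(y0,2),[round(float(X[m&(X[:,0]>x)&(X[:,0]<x+.02),2].max(initial=-1)),2) for x in np.arange(.52,.68,.02)])
K,R,t=cam("wrist")
print([proj("wrist",rd(.076,a,.054)[0]).round() for a in(150,210,90,270)],proj("wrist",rd(.038,0,.137)[0]))
print(observe()["joint_positions"])
p,_=rd(.038,0,.145); to(p,P[2]-np.pi)
```

```text
scene -0.25 [0.04, -1.0, 0.04, 0.04, 0.0, 0.0, 0.0, 0.0, 0.22]
scene -0.2 [0.04, 0.03, 0.04, 0.04, -1.0, 0.0, -1.0, -1.0, 0.23]
scene -0.15 [0.14, 0.14, 0.07, 0.07, 0.07, -1.0, -1.0, -1.0, 0.18]
scene -0.1 [0.14, 0.14, 0.14, 0.14, 0.07, -1.0, -1.0, 0.22, 0.23]
scene -0.05 [0.05, 0.05, 0.07, 0.07, -1.0, -1.0, -1.0, 0.23, 0.24]
scene -0.0 [0.0, 0.02, 0.0, 0.0, -1.0, -1.0, -1.0, 0.2, 0.23]
scene 0.05 [0.0, 0.0, 0.0, -1.0, -1.0, -1.0, -1.0, -1.0, -1.0]
top -0.25 [0.04, 0.05, 0.05, 0.04, 0.03, 0.01, 0.01, 0.01, 0.22]
top -0.2 [0.04, 0.04, 0.05, 0.04, 0.01, 0.01, 0.01, 0.01, 0.21]
top -0.15 [0.14, 0.14, 0.07, 0.12, 0.08, 0.01, 0.01, 0.01, 0.15]
top -0.1 [0.15, 0.15, 0.14, 0.14, 0.07, 0.01, 0.01, 0.22, 0.23]
top -0.05 [0.04, 0.03, 0.07, 0.08, 0.07, 0.01, 0.01, 0.23, 0.23]
top -0.0 [0.01, 0.01, 0.01, 0.01, 0.01, 0.01, 0.01, 0.19, 0.21]
top 0.05 [0.01, 0.01, 0.01, 0.01, 0.01, 0.01, 0.01, 0.01, 0.01]
[array([251., 206.]), array([355., 224.]), array([207., 102.]), array([428., 143.])] [335.39973402  46.87241848]
[-3.17691947e-01  2.04640849e-01  2.03810748e+00  7.08848188e-07
  8.99917270e-01  8.62939641e-01]
t 15.15 shift units total [0.2102 0.016  0.093 ] turn units [-1.7000e-03 -1.2000e-03 -3.7732e+00] first rotated? shift in target axes [-0.2096  0.0216  0.0932]
```

View pics/c5.png

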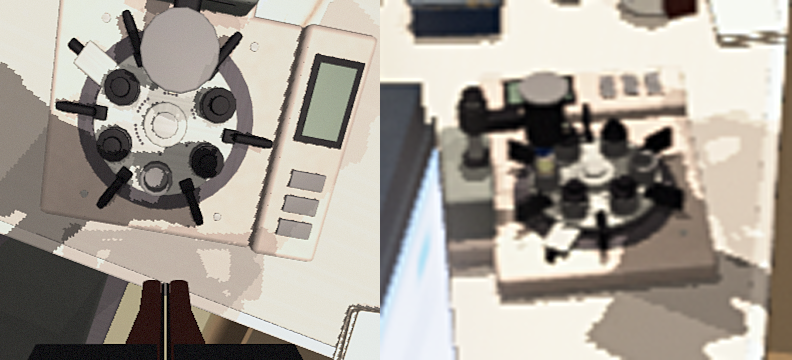

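The composite shows the blue cap directly under the hood at (545,155), with the empty cup on the opposite side. Next I'll move over the hood pad.

>>> jog_arm:
  increments: "1 .035 .0027 0 0 0 0;1 .035 .0027 0 0 0 0;1 .035 .0027 0 0 0 0;1 .035 .0027 0 0 0 0;1 .035 .0027 0 0 0 0;1 .035 .0027 0 0 0 0;1 0 0 .03 0 0 0;1 0 0 .03 0 0 0;1 0 0 .03 0 0 0;1 0 0 0 0 0 0;1 0 0 0 0 0 0"

```text
time_s: 16.07
eef_pos: [0.5262, -0.0953, 0.1453]
orientation: [-3.139, 0.004, 0.39]
contact_force: [-0.5, 0.0, 0.7]
finger_gap: 0.0001
grip_force: 0.0
```

Run:
```python
from h import *
p,_=rd(.038,0,.145); to(p,P[2]); s=observe(); print(p,s["eef_pos"],s["contact_force"])
```

```text
t 16.0667 shift units total [0.0014 0.0004 0.0007] turn units [-0.0028  0.0051  0.2272] first rotated? shift in target axes [0.0014 0.     0.0006]
[ 0.52694926 -0.09520421  0.145     ] [ 0.52621782 -0.09531251  0.1453335 ] [-0.53337614  0.00098511  0.72258537]
```

Centred on the pad. Pressing slowly, about 2 mm per row.

>>> jog_arm:
  increments: "1 0 0 .004 0 0 0;1 0 0 .004 0 0 0;1 0 0 .004 0 0 0;1 0 0 .004 0 0 0;1 0 0 .004 0 0 0;1 0 0 .004 0 0 0;1 0 0 .004 0 0 0"

```text
time_s: 16.65
eef_pos: [0.528, -0.0957, 0.1334]
orientation: [3.141, -0.001, 0.391]
contact_force: [-0.3, -0.2, 1.7]
finger_gap: 0.0003
grip_force: 1.4
```

>>> jog_arm:
  increments: "1 0 0 .004 0 0 0;1 0 0 .004 0 0 0;1 0 0 .004 0 0 0;1 0 0 .004 0 0 0;1 0 0 .004 0 0 0;1 0 0 .004 0 0 0;1 0 0 .004 0 0 0;1 0 0 .004 0 0 0"

```text
time_s: 17.32
eef_pos: [0.5279, -0.0957, 0.117]
orientation: [3.141, -0.0, 0.391]
contact_force: [1.4, -1.1, 2.8]
finger_gap: 0.0003
grip_force: 1.4
```

>>> jog_arm:
  increments: "1 0 0 .004 0 0 0;1 0 0 .004 0 0 0;1 0 0 .004 0 0 0;1 0 0 .004 0 0 0;1 0 0 .004 0 0 0;1 0 0 0 0 0 0"

```text
time_s: 17.82
eef_pos: [0.5274, -0.0955, 0.1067]
orientation: [-3.141, 0.001, 0.39]
contact_force: [-0.5, 0.1, 0.2]
finger_gap: 0.0005
grip_force: 0.4
```

>>> jog_arm:
  increments: "1 0 0 .003 0 0 0;1 0 0 .002 0 0 0;1 0 0 0 0 0 0;1 0 0 0 0 0 0"

```text
time_s: 18.15
eef_pos: [0.5274, -0.0955, 0.1053]
orientation: [-3.141, 0.0, 0.391]
contact_force: [-1.1, -0.3, 10.2]
finger_gap: 0.0006
grip_force: 5.1
```

A force of 10 N at z = 0.105 means the hood is on its stop. One more small press, then straight up.

>>> jog_arm:
  increments: "1 0 0 .001 0 0 0;1 0 0 0 0 0 0;1 0 0 0 0 0 0"

```text
time_s: 18.4
eef_pos: [0.5274, -0.0955, 0.1052]
orientation: [-3.141, 0.0, 0.391]
contact_force: [-3.6, 0.5, 15.2]
finger_gap: 0.0005
grip_force: 7.5
```

>>> jog_arm:
  increments: "1 0 0 -.01 0 0 0;1 0 0 -.04 0 0 0;1 0 0 -.05 0 0 0;1 0 0 -.05 0 0 0;1 0 0 -.05 0 0 0;1 -.06 0 0 0 0 0;1 -.06 0 0 0 0 0;1 -.06 0 0 0 0 0;1 0 0 0 0 0 0;1 0 0 0 0 0 0"

```text
time_s: 19.23
eef_pos: [0.443, -0.13, 0.204]
orientation: [-3.141, 0.001, 0.389]
contact_force: [0.3, 0.3, 0.3]
finger_gap: 0.0003
grip_force: 0.0
```

Run:
```python
from h import *
p,d=snap("wrist","w6"); 
K,R,t=cam("wrist"); v,u=np.mgrid[:480,:640]
X=(np.c_[u.ravel(),v.ravel(),np.ones(u.size)]@np.linalg.inv(K).T*d.reshape(-1,1)-t)@R
q,_=rd(.038,0,0); m=(d.ravel()>0)&(np.hypot(X[:,0]-q[0],X[:,1]-q[1])<.013); print(m.sum(),np.median(X[m,2]))
s=observe(); print(s["time_s"],s["eef_pos"],s["contact_force"])
```

```text
1680 0.10462059941966144
19.2833 [ 0.44430992 -0.12993336  0.20422689] [0.23553196 0.03554873 0.35827833]
```

View pics/w6.png

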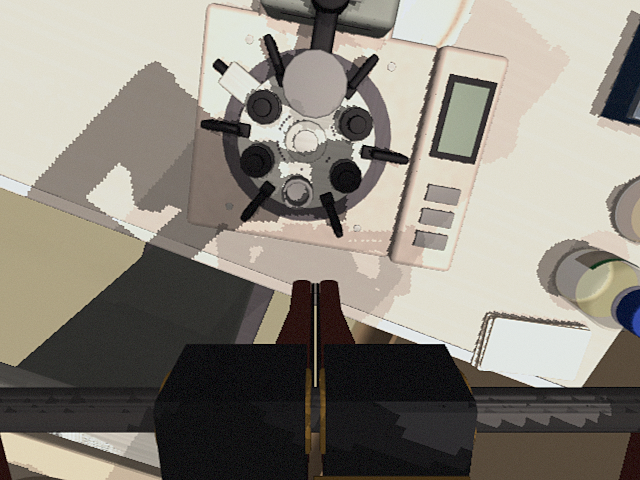

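The hood pad at (315,83) measures 104.6 mm high, so it is fully down. The plugs are seated, the empty cup at (297,192) is opposite, and the robot is clear.

```bash
python3 -c "
from plant import *
print(job_done())"
```

```text
the job is handed in; nothing more can be done
None
```

I pushed the turret round three clicks so the vial stands under the hood, pressed the hood down to its stop (pad measured at 104.6 mm, against 105 mm fully down), backed the arm clear and handed the job in at about 19 s; the hand-in returned no verdict.

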